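# Shut and latch the tool case on the cutting table

## Robot

A 6-joint arm with a two-finger parallel gripper is mounted at the origin on the work surface. World frame = base frame: x ahead of the robot, y to its left, z up, the work surface at z = 0. Lengths are in mm, angles in rad, forces in N, time in s.
With the tool pointing down it reaches from about 300 to 775 mm from the base axis. Payload 14.6 kg.
Tool frame: the origin (TCP) lies on the mounting face of the last link; the fingertips stand 199 mm ahead of it and the grasp point (between the pads) lies 180 mm ahead of it; z points along the fingers, y is the line along which they close (so a half turn about z gives the same grasp; the last joint's range is limited). The gripper opens to 94 mm and grips with 3 to 60 N. Pads are 16 mm wide; open, the fingers measure 119 mm over their backs; the gripper's body (75 mm by 177 mm) begins 78 mm behind the grasp point.
Start: joints at [-0.067, 0.3, 1.521, -0, 1.321, -0.067], TCP at [549.992, -0.002, 404.646] pointing down, gripper open.
Joint ranges: [-3.03, 3.03], [-0.79, 2.21], [0.23, 2.52], [-1.04, 4.18], [0, 3.07], [-2.55, 2.55]. Speed limits (rad/s): [2.22, 2.22, 2.57, 3.14, 3.14, 3.14].

## Interface

Orientations are given as [roll, pitch, yaw] about the fixed x, y, z axes, in that order (R = Rz(yaw) Ry(pitch) Rx(roll)).
In Python, from cell import manip gives the robot as it stands. The module is installed in compiled form; this text tells all that it offers.
- The arm moves only by the shell command python3 -m creep 'ROWS' [FORCE]. ROWS is a JSON object of lists of equal length, an entry for each row: "slide": the shift along the world's x, y, z in cm, a list of three; "turn": the turn about the world's z in rad; "claw": the opening, from 0 (shut) to 1 (fully open). A call has 1 to 8 rows; each row shifts and turns the commanded pose from where the row before left it; what a row does not reach is not made up. A row lasts 1/8 s, in which the tool goes at most 62.5 mm and 10.7 degrees, less where a joint would pass 70% of its speed; a pose out of reach is approached as far as the arm can. A call with a gripper value outside its range is refused whole. The fingers move at their own pace and stop on an object; FORCE is the grip in N (left out, the last holds). Time passes only in rows, so rows that do not move let the fingers close. It gives the time, the measured TCP pose, the force, the opening and the grip force at its end, in the units of the state.
- manip.read_state(): the state, without advancing time (a new reading comes with each control period).
- manip.camera(name): name is "scene" or "side" or "wrist"; returns (picture, depth): 480x640x3 uint8, red, green, blue; 480x640 float32, mm along the optical axis (not along the pixel's ray), 0 where there is no reading.
- manip.calibration(name): a dict with "intrinsics" (3x3 intrinsics, pixels), "k1" (the pictures are not rectified: a ray, as slopes to the right and down, at radius r is drawn at 1 + k1 r^2 times it, then the intrinsics apply), "pose" (4x4, takes a point from camera to world coordinates). Camera axes: x right, y up, looking along -z (the intrinsics and any distortion apply to the point x, -y, -z); pixel columns grow to the right and rows downward; lengths in mm; the calibration is good to about 2 mm. A picture is of the moment at which its call begins: read the wrist's pose just before it. calibration takes no time and is no camera call; for the wrist camera it gives the pose at the moment of the call.
- manip.sign_off(): hands the job in; it is judged then, once.
Trained networks look in the newest picture that a camera, given by its name, has taken for a name from the list of things; names that differ only in an ending like _2 or _b are one class to them, and where a whole thing is asked for, a point or a joint stands for the part that bears it (a point fixed in the world has none). Each returns a list of dicts, best first, with "score" (0 to 1); they miss things now and then, are a little off and sometimes report something else, mostly with a low value. They report only what shows in the picture. A call takes as long as a camera call.
- manip.cut_out(query, camera): "mask" (480x640 bool, what is visible of it) and "position" ([column, row] in pixels, amid what is visible of it).
The state is a dict: "clock": time; "joints": joint angles; "qd": joint speeds; "effort": joint torques, N m; "eef_pos": TCP position; "eef_rot": TCP orientation; "wrist_force": force on the tool from outside, world axes, zero at the start; "moment": the same for the moment, N m; "finger_gap": finger opening in mm; "finger_force": force on a finger pad.
Only numpy, scipy, OpenCV 4.12 (cv2) and the standard library are available. Lean on these libraries where they do the work, as an engineer would, in place of code of your own. Each camera call takes 0.05 s, during which the arm holds its last target. There are 200 camera calls.

## Task

Shut the tool case and latch it: bring the lid fully down, hook the latch's wire loop behind the keeper on the lid, then throw the latch lever over past its toggle point until it lies fully home and the loop is drawn tight. Leave the pen pot, the tape roll and the pressing weight standing where they are.

Things in the scene. Friction and masses are not known exactly. Their poses are not given: they have to be found in the camera images.
- case: blue wedge-shaped tool case, fixed, 300 deep, 260 wide, 168 high. Its front face slopes up at 35 deg from horizontal; lever on the lower part, keeper on the lid. Origin on the table under the latch; x from front (-94 mm) to back (+206), y left along all hinge lines, z up. 'Up-slope' below is the case direction (cos35, 0, sin35), 'square out' is (-sin35, 0, cos35), out of the sloping face
- lever_axle (a point): the lever's axle, along the case's y, 28 mm square out from the sloping face, in the middle of the latch. Axes as the case's
- lever (a joint): steel latch lever, 22 wide: 0 stands square out of the sloping face, negative leans up-slope (stop -0.4), positive swings down-slope; 1.571 is its stop, fully home, flat along the slope and pointing down it. Friction 0.18 N m holds it where left. With the loop hooked it needs 5 to 8 N at the grip from about 1.0 rad, passes dead center at about 1.37 and snaps home
- lever_grip (a point): centre of the round cross grip at the lever's end, 95 mm out from the axle: dark cylinder 16 diameter, 40 long along the case's y; can be pinched by its end faces or pushed. With the lever home it lies 28 mm out from the sloping face
- loop_pivot (a point): the loop's pivot line on the lever, 25 mm out from the axle along the lever, parallel to the case's y. Axes turn with the lever
- loop (a joint): angle of the wire loop on the lever: the direction from the loop's pivot to its crossbar stands (60 degrees + this angle + the lever's angle) above the up-slope direction, towards square out. Light friction (0.028 N m) lets it stand when near upright, but let go lower down it falls by its own weight (0.07 kg) and stays lying when the lever is moved slowly
- loop_bar (a point): middle of the loop's crossbar, which goes behind the keeper: 8 mm round steel, 60 long along the case's y, 92 mm from the loop's pivot. Two 8 mm legs run from its ends to the pivot, 52 mm clear between them. Axes turn with the loop: x from pivot to crossbar, y as the case's, z the side on which the lug stands
- loop_lug (a point): centre of the loop's finger lug: steel cylinder 18 diameter, 28 long along the case's y, on a stalk from the crossbar's middle; in the loop's axes 18 mm further out (x) than the crossbar and 32 mm to z. Pinch its end faces; it may turn in the fingers. When hooked it lies under the lid's handle: the gripper fits only leaning 30 to 45 deg back to the case's front, about square to the slope
- keeper_seat (a point): crossbar's centre when hooked in the sprung keeper (22 wide, gives 9 N per mm, to 10 mm, down-slope). Axes x up-slope, z square out. Lid shut: 70 mm up-slope of the axle, 14 out from the slope. Lip above: underside 6 mm over the seat, 6 thick, ends 6 mm up-slope of it; floor 4 mm below it, to 30 mm up-slope. Lower the crossbar to the floor 11 to 25 mm up-slope, then it is drawn back under the lip
- lid (a joint): opening angle of the lid about its hinge line at the back of the case: 0 is shut. It is stiff (1.3 N m) and stays where it is left; weighs about 0.6 kg
- lid_hinge (a point): middle of the lid's hinge line, at the top back edge of the case's lower part, along the case's y
- lid_handle (a point): middle of the lid's carry handle: dark steel bar 14 diameter, 170 long along the case's y, held at both ends by arms, 209 mm from the hinge line; it moves in an arc about it, forward and down as the lid shuts
- pen_pot_mid (a point): dark round pen pot 80 diameter, 95 high, with pens to 145; point half-way up. Loose, leave alone
- tape_roll_mid (a point): roll of tape lying flat, 96 diameter, 45 high; point at its centre. Loose, leave alone
- weight_mid (a point): turned steel pressing weight 70 diameter, 70 high with a small knob; point half-way up. Loose, leave alone

How it is judged:
By the outcome, as a careful person would: the job done as asked, in the order asked, and still so for the second after the job is handed in, with the robot touching nothing.
It also fails if it takes over 72 s, if anything falls off the work surface, if the arm or the gripper's body presses on something with over 40 N, if the wrist force passes 120 N, or if a joint passes its speed limit or range.

## Working session

There is one attempt and no reset: what is moved stays moved. The work goes in short steps, Python scripts to look and compute and a shell command to move; the robot and the scene stay as the last step left them, time stands still between calls to the robot, and variables do not carry over. Pictures are saved under pics/ and viewed, at most 10 in all, crops included, and the job is handed in when it is done.

```bash
mkdir -p pics; cat > h.py <<'E'
import numpy as np, cv2, json
from cell import manip
def snap(cam,name=None):
    C=manip.calibration(cam); im,d=manip.camera(cam)
    if name: cv2.imwrite(f'pics/{name}.png',im[:,:,::-1])
    return im,d,C
def to_world(C,d,uv):
    uv=np.asarray(uv,float).reshape(-1,2); K=C['intrinsics']
    z=d if np.ndim(d)==1 else np.asarray([d[int(round(v)),int(round(u))] for u,v in uv])
    p=cv2.undistortPoints(uv.reshape(-1,1,2),np.array(K,float),np.array([C['k1'],0,0,0,0.])).reshape(-1,2)
    P=np.c_[p[:,0]*z,-p[:,1]*z,-z]; T=np.array(C['pose'])
    return P@T[:3,:3].T+T[:3,3]
def project(C,P):
    T=np.linalg.inv(np.array(C['pose'])); p=np.atleast_2d(P)@T[:3,:3].T+T[:3,3]
    p=p*[1,-1,-1]
    return cv2.projectPoints(p,np.zeros(3),np.zeros(3),np.array(C['intrinsics'],float),np.array([C['k1'],0,0,0,0.]))[0].reshape(-1,2)
def cloud(C,d,m):
    v,u=np.nonzero(m&(d>0)); return to_world(C,d[v,u].astype(float),np.c_[u,v])
E
cat > a.py <<'E'
from h import *
np.set_printoptions(precision=1,suppress=True)
for cam in ['scene','side','wrist']:
    im,d,C=snap(cam,cam+'0'); print(cam,np.array(C['pose'])[:3,3])
    for q in ['case','lid','lid_handle','lever_grip','lever','loop_bar','loop_lug','loop','keeper_seat','pen_pot_mid','tape_roll_mid','weight_mid']:
        r=manip.cut_out(q,cam)
        if r:
            r=r[0]; P=cloud(C,d,r['mask'])
            print(q,round(r['score'],2),np.array(r['position']),len(P), *( [np.median(P,0),P.min(0),P.max(0)] if len(P) else []))
print(manip.read_state()['clock'])
E
python3 a.py; python3 -c "
import cv2,numpy as np
a=cv2.imread('pics/scene0.png');b=cv2.imread('pics/side0.png')
cv2.imwrite('pics/m0.png',cv2.resize(np.hstack([a,b]),(800,300)))"
```

```text
scene [ 967.3  631.7 1087.9]
case 0.56 [372.4 235.2] 407 [500.2  89.5 221.3] [326.4 -80.4  -4.2] [531.6 125.8 240.3]
lid 0.87 [304.1 302.3] 9245 [701.3 132.6 178.5] [ 562.1 -213.6    2.7] [789.4 245.5 315.6]
lid_handle 0.75 [305.4 302.6] 9213 [701.3 132.6 178.5] [ 573.2 -189.4   -1.8] [789.4 245.5 315.6]
lever_grip 0.66 [367.3 253.7] 1083 [503.1  88.1 156.5] [320.  -79.7  -4.2] [555.  125.8 240.3]
lever 0.79 [368.4 252.4] 1023 [504.9  88.9 163.1] [317.8 -83.4  -4.2] [555.  125.8 240.3]
loop_bar 0.83 [371.7 239.9] 473 [502.1  86.1 215.2] [340.6 -79.7  -4.2] [531.6 125.8 240.3]
loop_lug 0.64 [373.3 238. ] 431 [502.4  88.9 221. ] [326.4 -70.5  -4.2] [531.9 125.8 240.3]
loop 0.83 [369.9 236.2] 422 [501.9  85.9 218.7] [346.  -86.1  -4.2] [531.6 125.8 240.3]
keeper_seat 0.62 [327.3 274.7] 76 [620.5 105.3 185.9] [610.3  96.  169.9] [653.1 113.1 196. ]
pen_pot_mid 0.9 [252.7 242. ] 945 [ 691.5 -150.    78. ] [ 613.3 -274.6   -3.2] [756.  -16.6 183.9]
tape_roll_mid 0.69 [419.1 358.2] 1317 [529.7 325.1  42.3] [460.2 258.3  -1.6] [576.6 369.6  51.7]
weight_mid 0.69 [320.9 218.3] 236 [ 485.4 -15
[... 1503 characters left out ...]
3 -104.5    0.7] [786.7 176.6 233.3]
lever_grip 0.71 [518.6 147.8] 74903 [665.9  75.6 178.6] [590.3 -28.9 110.9] [764.7 160.7 210.4]
lever 0.97 [206.2 117.6] 15595 [499.7  89.5 202. ] [316.7  57.2  -0.3] [555.9 172.2 237.5]
loop_bar 0.65 [191.  106.3] 9370 [497.2  89.  222.8] [367.8  41.1   0.1] [532.5 172.2 237.5]
loop_lug 0.9 [195.4 111.4] 9811 [496.6  89.4 222.6] [313.6  43.3  -1.9] [531.9 195.3 237.5]
loop 0.84 [192.6 114.4] 9345 [497.2  89.  222.8] [419.5  53.1   0.5] [532.5 184.9 237.5]
keeper_seat 0.86 [457.5  95.6] 3715 [629.8 102.3 182.6] [604.1  89.5 160.4] [654.4 118.1 191.3]
pen_pot_mid 0.59 [426.2 396.7] 2404 [ 658.2 -163.5   72. ] [ 573.4 -271.6   -1.3] [747.1  27.5 314.5]
1.95
```

View pics/scene0.png

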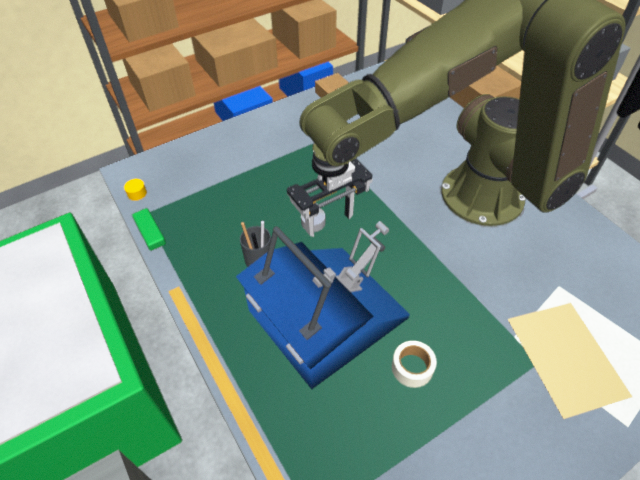

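View pics/side0.png

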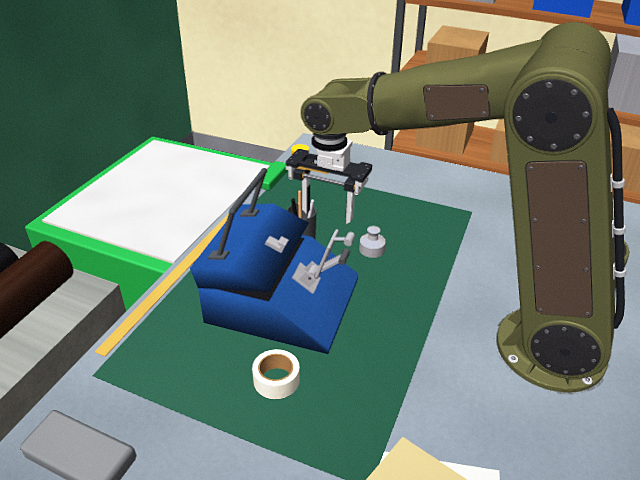

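The scene and side views show the blue case with its lid partly open, handle bar up at (300,255) in scene. The lever and loop stand out near (370,245). The pot is behind right, the tape on the left and the weight on the right.

View pics/wrist0.png

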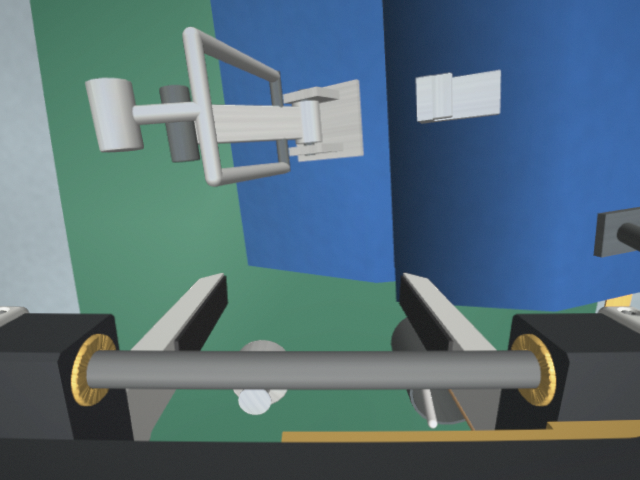

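The wrist view shows the loop standing up with its lug at (115,115) and bar at (200,105). The grip is under it at (180,125), the axle at (312,122), the keeper at (450,97) on the lid. The case is yawed only a few degrees.

```bash
cat > b.py <<'E'
from h import *
np.set_printoptions(precision=3,suppress=True)
im,d,C=snap('wrist')
im=im.astype(int)
blue=(im[:,:,2]>im[:,:,0]+50)&(im[:,:,2]>im[:,:,1]+40)
m=blue.copy(); m[:,385:]=0
P=cloud(C,d,cv2.erode(m.astype(np.uint8),np.ones((7,7)))>0)
c=P.mean(0); 
for _ in range(5):
    n=np.linalg.svd((P-c)[::5],full_matrices=False)[2][2]; r=(P-c)@n; k=abs(r)<3; P=P[k]; c=P.mean(0)
n*=np.sign(n[2]); print('slope n',n,'c',c,'tilt',np.degrees(np.arccos(n[2])),'yaw',np.arctan2(-n[1],-n[0]),len(P))
m2=blue.copy(); m2[:,:400]=0; m2[:,530:]=0
P2=cloud(C,d,cv2.erode(m2.astype(np.uint8),np.ones((7,7)))>0); c2=np.median(P2,0)
for _ in range(8):
    n2=np.linalg.svd((P2-c2)[::5],full_matrices=False)[2][2]; r=(P2-c2)@n2; P2=P2[abs(r)<4]; c2=P2.mean(0)
n2*=np.sign(n2[2]); print('lid n',n2,c2,'tilt',np.degrees(np.arccos(n2[2])),len(P2))
# tops: side edges
for nm,uv in dict(fr=(248,264),br=(396,283),fl=(212,3),kl=(436,98),axle=(312,120),lug=(115,115),barL=(193,33),barR=(213,181),grip=(180,125),gripR=(185,158)).items():
    print(nm,to_world(C,d,[uv])[0])
for cam in ['scene','side']:
    im,d,C=snap(cam); im=im.astype(int)
    P=cloud(C,d,np.ones(d.shape,bool)); v,u=np.nonzero(d>0)
    dark=im[v,u].max(1)<100
    k=dark&(P[:,2]>235)&(P[:,2]<340)&(P[:,0]>590)&(P[:,0]<800)&(P[:,1]>-30)&(P[:,1]<250)
    Q=P[k]; print(cam,len(Q),Q.min(0),Q.max(0)); 
    T=Q[Q[:,2]>Q[:,2].max()-25]; print(len(T),T.mean(0),T[T[:,1].argmin()],T[T[:,1].argmax()],u[k].min(),u[k].max())
    # blue bounds on top of the case (lower part sides)
    bl=(im[v,u,2]>im[v,u,0]+50)&(im[v,u,2]>im[v,u,1]+40)&(P[:,0]>400)&(P[:,0]<850)&(P[:,1]>-80)&(P[:,1]<280)
    B=P[bl]; print('blue',np.percentile(B,[1,99],axis=0))
s=manip.read_state(); print(s['clock'],s['eef_rot'])
E
python3 b.py
```

```text
slope n [-0.568 -0.056  0.821] c [543.748  82.985  77.844] tilt 34.79018801401354 yaw 0.09862245699516232 26701
lid n [-0.369 -0.036  0.929] [660.419  64.031 176.243] tilt 21.788211844468616 13592
fr [479.552 -40.952  24.609]
br [607.757 -16.041 151.627]
fl [456.941 207.996  24.913]
kl [614.281 100.47  187.393]
axle [548.552  95.762 122.169]
lug [468.431  86.727 234.512]
barL [499.08  120.462 222.778]
barR [503.613  59.223 222.656]
grip [476.916  87.037 185.007]
gripR [477.839  69.543 183.944]
scene 707 [590.816 -28.846 235.011] [724.976 200.574 339.918]
125 [614.46   20.18  329.065] [635.924 -28.846 328.427] [681.606 152.006 315.254] 267 330
blue [[472.244 -23.101  26.352]
 [780.845 242.905 190.384]]
side 765 [590.332 -29.454 235.527] [721.979 204.558 339.889]
175 [608.546  14.592 327.698] [606.924 -29.454 326.442] [600.423  38.853 320.946] 222 314
blue [[465.201 -26.472  23.111]
 [770.632 244.357 188.091]]
2.1 [3.142 0.    1.571]
```

```bash
cat > c.py <<'E'
from h import *
np.set_printoptions(precision=1,suppress=True)
a=.092; ex=np.array([np.cos(a),np.sin(a)]); O=np.array([543.7,83.]); 
def case(P):
    P=np.atleast_2d(P); q=P[:,:2]-O; return np.c_[q@ex, q@[-ex[1],ex[0]]-10.7, P[:,2]]
def dark(cam,lo,hi):
    im,d,C=snap(cam); P=cloud(C,d,np.ones(d.shape,bool)); v,u=np.nonzero(d>0)
    Q=case(P); k=(im[v,u].max(1)<110)&(Q>lo).all(1)&(Q<hi).all(1)
    return Q[k],u[k],v[k]
if __name__=='__main__':
  for cam in ['scene','side']:
    Q,u,v=dark(cam,[40,-110,215],[230,110,345])
    for y0 in range(-100,100,20):
        k=(Q[:,1]>y0)&(Q[:,1]<y0+20)
        # top edge
        if k.sum(): print(cam,y0,k.sum(),np.median(Q[k],0),Q[k].max(0)[2],u[k].mean(),v[k].mean())
E
python3 c.py; python3 -c "
import cv2
a=cv2.imread('pics/scene0.png')[200:350,220:420];b=cv2.imread('pics/side0.png')[150:300,180:380]
import numpy as np
cv2.imwrite('pics/m0.png',cv2.resize(np.hstack([a,b]),(800,300),interpolation=2))"
```

```text
scene -100 215 [159.3 -82.8 276.2] 344.9551427494025 276.33488372093024 238.52558139534884
scene -80 218 [ 70.6 -70.3 321.8] 344.9689006059748 299.95871559633025 217.77064220183487
scene -60 52 [148.5 -50.5 310.3] 314.66038361520873 284.90384615384613 238.67307692307693
scene -40 51 [149.2 -29.5 310.3] 315.1788107072748 290.5882352941176 245.2549019607843
scene -20 55 [147.7  -8.9 310.8] 314.3117663911181 296.8 251.29090909090908
scene 0 53 [148.6  10.2 310.6] 313.43270681229524 302.50943396226415 257.77358490566036
scene 20 56 [148.7  30.8 310.6] 315.4411281490659 308.67857142857144 264.32142857142856
scene 40 61 [148.1  50.2 311.1] 314.9680761697974 315.24590163934425 271.1803278688525
scene 60 57 [149.1  69.  310.6] 314.6246082236805 321.140350877193 278.05263157894734
scene 80 237 [160.8  88.  269.7] 313.8132216552343 321.0675105485232 299.9535864978903
side -100 149 [ 59.8 -90.1 279. ] 344.99866267628965 290.59060402684565 179.9261744966443
side -80 325 [ 69.2 -71.7 319.9] 344.9594895437841 284.95076923076925 174.85538461538462
side -60 30 [143.  -50.6 308.5] 310.9583404986781 259.1666666666667 176.73333333333332
side -40 32 [143.6 -30.5 308.7] 311.04913121140225 255.53125 181.09375
side -20 35 [143.3 -10.6 308.1] 311.30087136320515 251.88571428571427 185.68571428571428
side 0 35 [142.9  11.5 308.2] 312.419590252838 248.11428571428573 190.68571428571428
side 20 35 [143.   30.7 308.9] 312.3172685986016 244.22857142857143 195.34285714285716
side 40 36 [142.7  49.7 308.9] 311.77974509306875 240.63888888888889 199.77777777777777
side 60 41 [142.1  70.2 309.3] 312.55956083573597 236.85365853658536 205.0
side 80 211 [156.   90.6 271. ] 313.57606562044475 227.9383886255924 225.3601895734597
```

View pics/m0.png

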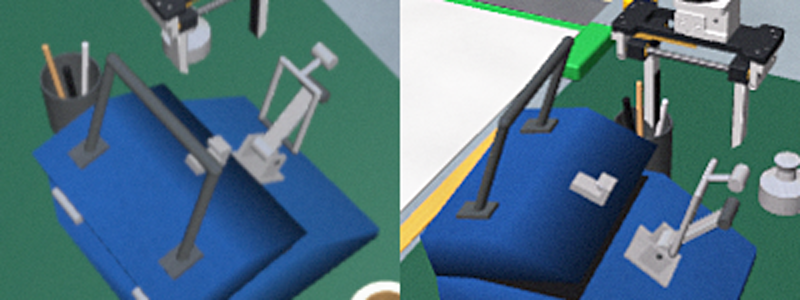

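The crop shows the handle bar well over the lid, keeper central, loop standing free ahead of the lid. Geometry is consistent: lid ≈0.23 rad open, handle at 145 mm/304 high going to about 103/281 when shut. I'll now grasp the handle.

```bash
python3 -m creep '{"slide":[[0,0,4.5],[0,0,4.5],[0,0,4.5],[3.5,2.7,0],[3.5,2.7,0],[3.4,2.7,0],[3.3,2.6,0],[0,0,0]],"turn":[0,0,0,0.046,0.046,0,0,0],"claw":[1,1,1,1,1,1,1,1]}' 20
```

```text
clock: 3.2
eef_pos: [688.7, 108.7, 536.8]
eef_rot: [-3.138, -0.0, 1.665]
wrist_force: [-0.2, -0.0, -0.2]
finger_gap: 94.1
finger_force: 0.0
```

```bash
python3 -m creep '{"slide":[[-0.1,0,-2.6],[0,0,-2.6],[0,0,0],[0,0,0],[0,0,0],[0,0,0],[0,0,0]],"turn":[0,0,0,0,0,0,0],"claw":[0.6,0.5,0,0,0,0,0]}' 15
```

```text
clock: 4.08
eef_pos: [686.0, 107.0, 487.9]
eef_rot: [3.141, -0.0, 1.663]
wrist_force: [-0.5, -0.9, 0.5]
finger_gap: 27.5
finger_force: 0.0
```

```bash
python3 -m creep '{"slide":[[0,0,-0.3],[0,0,0],[0,0,0],[0,0,0]],"turn":[0,0,0,0],"claw":[0,0,0,0]}' 15
```

```text
clock: 4.58
eef_pos: [686.2, 107.0, 484.1]
eef_rot: [-3.141, -0.0, 1.663]
wrist_force: [4.2, 0.4, -4.5]
finger_gap: 13.6
finger_force: 15.0
```

```bash
python3 -m creep '{"slide":[[-0.55,-0.05,-0.24],[-0.55,-0.05,-0.25],[-0.53,-0.05,-0.28],[-0.53,-0.05,-0.28],[-0.52,-0.05,-0.3],[-0.52,-0.05,-0.31],[0,0,0]],"turn":[0,0,0,0,0,0,0],"claw":[0,0,0,0,0,0,0]}' 15
```

```text
clock: 5.45
eef_pos: [653.8, 104.0, 468.1]
eef_rot: [-3.141, 0.0, 1.663]
wrist_force: [-0.9, 0.7, -1.7]
finger_gap: 13.2
finger_force: 15.0
```

```bash
python3 -m creep '{"slide":[[-0.4,-0.04,-0.26],[-0.4,-0.04,-0.27],[0,0,0]],"turn":[0,0,0],"claw":[0,0,0]}' 15
```

```text
clock: 5.82
eef_pos: [646.0, 103.2, 463.7]
eef_rot: [3.137, -0.0, 1.663]
wrist_force: [12.9, 1.2, 2.2]
finger_gap: 13.4
finger_force: 15.0
```

```bash
python3 -m creep '{"slide":[[-0.2,-0.02,-0.15],[0,0,0]],"turn":[0,0],"claw":[0,0]}' 15; python3 -m creep '{"slide":[[-0.2,-0.02,-0.15],[0,0,0]],"turn":[0,0],"claw":[0,0]}' 15
```

```text
clock: 6.08
eef_pos: [644.6, 103.0, 463.6]
eef_rot: [3.13, -0.0, 1.663]
wrist_force: [27.3, 3.4, 6.7]
finger_gap: 13.5
finger_force: 15.0
clock: 6.32
eef_pos: [642.6, 102.8, 463.4]
eef_rot: [3.127, -0.0, 1.663]
wrist_force: [29.1, 3.2, 13.8]
finger_gap: 16.5
finger_force: 15.0
```

```bash
python3 -m creep '{"slide":[[0.2,0,0],[0,0,0],[0,0,1.5],[-1,0,4],[-4,-1,2],[-5,-3,0],[0,0,0]],"turn":[0,0,0,0,0,0,0],"claw":[0.3,0.4,0.6,0.7,0.7,0.8,0.8]}' 15
cat > d.py <<'E'
from c import *
import sys
im,d,C=snap('wrist',sys.argv[1]); x=im.astype(int)
b=(x[:,:,2]>x[:,:,0]+50)&(x[:,:,2]>x[:,:,1]+40)
v,u=np.nonzero(b&(d>0)); Q=case(cloud(C,d,b))
for lo,hi in [(-40,50),(85,125),(150,215)]:
    k=(Q[:,0]>lo)&(Q[:,0]<hi)&(abs(Q[:,1])<110)
    if k.sum()<200: continue
    q=Q[k]
    for _ in range(6):
        p=np.linalg.lstsq(np.c_[q[:,0],q[:,1],np.ones(len(q))],q[:,2],rcond=None)[0]
        r=q[:,2]-np.c_[q[:,0],q[:,1],np.ones(len(q))]@p; q=q[abs(r)<4]
    print(lo,hi,'tilt',np.degrees(np.arctan(p[0])),'z at',(lo+hi)/2,p[0]*(lo+hi)/2+p[2],len(q))
for cam in ['scene','side']:
    Q,u,v=dark(cam,[60,-60,215],[230,75,330]); print(cam,len(Q),np.median(Q,0))
for q in ['keeper_seat','loop_lug','loop_bar','lever_grip']:
    manip.camera
    r=manip.cut_out(q,'wrist')
    if r: print(q,r[0]['score'],r[0]['position'],np.median(case(cloud(C,d,r[0]['mask'])),0))
E
python3 d.py w1
```

```text
clock: 7.2
eef_pos: [541.3, 61.7, 536.4]
eef_rot: [3.141, 0.0, 1.662]
wrist_force: [-0.4, -0.2, 0.9]
finger_gap: 75.1
finger_force: 0.0
-40 50 tilt 35.0960139064057 z at 5.0 81.24829225967656 10185
85 125 tilt 34.54354223968548 z at 105.0 151.95468145992635 8452
150 215 tilt 0.03879889600161825 z at 182.5 168.30582020916185 8455
scene 340 [107.6   7.2 288.2]
side 258 [103.   12.6 286.3]
keeper_seat 0.94 [390.9, 191.9] [ 76.1   1.9 149.6]
lever_grip 0.85 [272.3, 194.2] [-41.5   2.2 183.8]
```

View pics/w1.png

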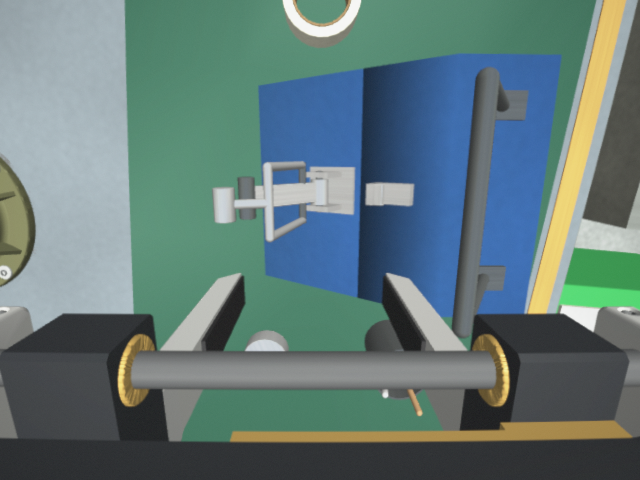

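Wrist view confirms the lid flat shut (top at 168, handle at about (104, 281)), with the latch at (215–345,190). Plan: pinch the lever grip by its ends and lean it to about −0.2. Then lower the loop by its lug as far as the handle allows and let it drop behind the keeper, and throw the lever.

```bash
python3 -m creep '{"slide":[[-1,0.4,0],[-1,0.4,0],[-1,0.4,0],[-1,0.4,0],[-1,0.4,0],[-1,0.4,0],[-0.3,0.2,0],[0,0,0]],"turn":[0.18,0.18,0.18,0.18,0.18,0.18,0.18,0.18],"claw":[0.9,0.9,0.9,0.9,0.9,0.9,0.9,0.9]}' 10;  python3 -m creep '{"slide":[[0,0,-2],[0,0,0],[0,0,0]],"turn":[0.131,0,0],"claw":[0.7,0.7,0.7]}' 10
cat > e.py <<'E'
from c import *
import sys
im,d,C=snap('wrist',sys.argv[1])
P=cloud(C,d,np.ones(d.shape,bool)); v,u=np.nonzero(d>0); Q=case(P)
x=im[v,u].astype(int); grey=(x.max(1)-x.min(1)<25)&(Q[:,0]>-130)&(Q[:,0]<60)&(abs(Q[:,1])<60)&(Q[:,2]>90)&(Q[:,2]<290)
dk=grey&(x.max(1)<115); lt=grey&(x.max(1)>130)
for n,k in [('dark',dk),('light',lt)]:
    q=Q[k]; h,e=np.histogram(q[:,2],bins=np.arange(90,291,10))
    for i in np.nonzero(h>30)[0]:
        r=q[(q[:,2]>=e[i])&(q[:,2]<e[i+1])]; print(n,e[i],len(r),np.percentile(r,[3,97],axis=0).round(0).tolist())
for q in ['loop_lug','loop_bar','lever_grip']:
    r=manip.cut_out(q,'wrist')
    if r: print(q,r[0]['score'],r[0]['position'])
print(project(C,np.array([[542.7,93.65,0]])+np.array([[-65*.9958,-65*.0919,178],[-75*.9958,-75*.0919,227],[-42*.9958,-42*.0919,219]])))
E
python3 e.py w2
```

```text
clock: 8.55
eef_pos: [481.3, 89.2, 534.7]
eef_rot: [3.142, -0.0, 3.109]
wrist_force: [0.1, 0.4, 0.2]
finger_gap: 84.7
finger_force: 0.0
clock: 8.93
eef_pos: [481.2, 88.9, 515.3]
eef_rot: [3.142, 0.0, -3.052]
wrist_force: [0.8, 0.6, 0.9]
finger_gap: 65.9
finger_force: 0.0
dark 210 31 [[-47.0, -25.0, 218.0], [-47.0, 26.0, 220.0]]
light 90 196 [[11.0, -25.0, 92.0], [25.0, 27.0, 100.0]]
light 100 657 [[20.0, -23.0, 100.0], [41.0, 26.0, 110.0]]
light 110 201 [[-4.0, -23.0, 110.0], [41.0, 24.0, 120.0]]
light 120 457 [[-7.0, -19.0, 120.0], [13.0, 22.0, 127.0]]
light 140 214 [[-32.0, -9.0, 142.0], [58.0, 12.0, 150.0]]
light 150 155 [[-43.0, -9.0, 150.0], [60.0, 11.0, 159.0]]
light 160 106 [[-55.0, -10.0, 160.0], [-44.0, 12.0, 170.0]]
light 220 945 [[-69.0, -29.0, 220.0], [-40.0, 30.0, 229.0]]
light 230 736 [[-86.0, -12.0, 231.0], [-72.0, 14.0, 236.0]]
loop_lug 0.65 [314.5, 248.2]
loop_bar 0.71 [312.9, 247.9]
lever_grip 0.71 [314.8, 252.6]
[[311.9 232.1]
 [311.7 232.5]
 [311.9 269.6]]
```

View pics/w2.png

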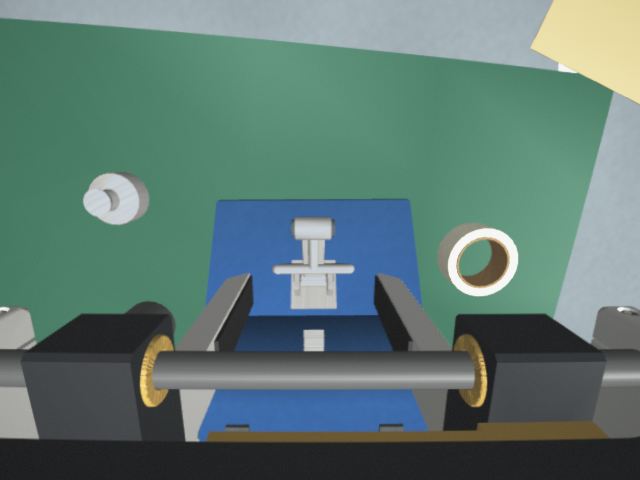

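Centred: lug at (313,228), bar (313,269), the case's slope symmetric about column 313. Descend to the grip.

```bash
python3 -m creep '{"slide":[[-0.3,-0.05,-5],[0,0,-5],[0,0,-5],[0,0,-0.5],[0,0,0],[0,0,0],[0,0,0]],"turn":[0,0,0,0,0,0,0],"claw":[0.7,0.7,0.7,0.4,0.2,0.2,0.2]}' 15
```

```text
clock: 10.0
eef_pos: [478.1, 88.3, 361.3]
eef_rot: [-3.141, 0.002, -3.049]
wrist_force: [-2.8, -1.4, 6.1]
finger_gap: 39.7
finger_force: 15.0
```

```bash
python3 -m creep '{"slide":[[0.8,0.08,0.88],[0.88,0.08,0.76],[0.97,0.09,0.64],[0.96,0.09,0.48],[0,0,0]],"turn":[0,0,0,0,0],"claw":[0.2,0.2,0.2,0.2,0.2]}' 15
```

```text
clock: 10.62
eef_pos: [514.8, 91.7, 387.7]
eef_rot: [3.142, 0.001, -3.049]
wrist_force: [1.1, -1.4, -1.9]
finger_gap: 39.6
finger_force: 15.0
```

```bash
python3 -m creep '{"slide":[[0,0,0],[0,0,0],[0,0,1],[0.2,0,2.2],[0.7,0.1,1.5],[0,0,0]],"turn":[0,0,0,0,0,0],"claw":[0.65,0.65,0.65,0.6,0.6,0.6]}' 8; python3 e.py w3
```

```text
clock: 11.38
eef_pos: [523.1, 92.7, 435.7]
eef_rot: [3.142, 0.002, -3.049]
wrist_force: [0.1, 0.8, -0.2]
finger_gap: 56.8
finger_force: 0.0
dark 110 69 [[50.0, -38.0, 113.0], [52.0, 40.0, 116.0]]
dark 140 66 [[-11.0, -31.0, 140.0], [-7.0, 32.0, 150.0]]
dark 150 65 [[-10.0, -31.0, 151.0], [-7.0, 32.0, 160.0]]
dark 160 69 [[-9.0, -32.0, 161.0], [-6.0, 32.0, 170.0]]
dark 170 79 [[-8.0, -32.0, 170.0], [-5.0, 32.0, 180.0]]
dark 180 93 [[-7.0, -32.0, 180.0], [-3.0, 32.0, 190.0]]
dark 190 99 [[-6.0, -32.0, 191.0], [-2.0, 32.0, 199.0]]
dark 200 784 [[-43.0, -30.0, 202.0], [-3.0, 30.0, 209.0]]
dark 210 122 [[-4.0, -30.0, 211.0], [0.0, 33.0, 220.0]]
dark 220 215 [[-2.0, -30.0, 221.0], [-1.0, 32.0, 229.0]]
dark 230 42 [[-28.0, -28.0, 236.0], [-12.0, 31.0, 240.0]]
dark 240 232 [[-36.0, -28.0, 240.0], [-12.0, 31.0, 250.0]]
dark 250 311 [[-36.0, -28.0, 250.0], [-13.0, 31.0, 260.0]]
dark 260 299 [[-28.0, -28.0, 260.0], [-13.0, 30.0, 270.0]]
dark 270 377 [[-29.0, -28.0, 271.0], [-13.0, 30.0, 280.0]]
dark 280 463 [[-29.0, -28.0, 280.0], [-13.0, 30.0, 290.0]]
light 120 157 [[0.0, -19.0, 121.0], [4.0, 23.0, 127.0]]
light 140 326 [[-9.0, -25.0, 142.0], [58.0, 12.0, 150.0]]
light 150 157 [[-12.0, -26.0, 150.0], [60.0, 12.0, 157.0]]
light 160 73 [[-17.0, -26.0, 161.0], [-7.0, 11.0, 169.0]]
light 210 31 [[-3.0, -27.0, 210.0], [0.0, -25.0, 220.0]]
light 220 90 [[-1.0, -29.0, 221.0], [6.0, 32.0, 230.0]]
light 230 1307 [[-6.0, -29.0, 230.0], [6.0, 31.0, 238.0]]
light 240 132 [[-30.0, -29.0, 241.0], [-8.0, 4.0, 247.0]]
light 250 1801 [[-35.0, -12.0, 253.0], [-21.0, 14.0, 259.0]]
light 280 32 [[-30.0, -29.0, 280.0], [-28.0, -24.0, 290.0]]
loop_lug 0.79 [313.6, 296.1]
loop_bar 0.79 [311.9, 293.3]
lever_grip 0.67 [312.6, 280.1]
[[311.7 194.6]
 [311.4 185.4]
 [311.5 242.1]]
```

```bash
python3 -m creep '{"slide":[[-0.8,-0.08,-0.4],[0,0,0],[0,0,0],[0,0,0]],"turn":[0,0,0,0],"claw":[0.4,0.2,0.2,0.2]}' 8
```

```text
clock: 12.08
eef_pos: [515.1, 91.9, 430.4]
eef_rot: [-3.141, -0.0, -3.049]
wrist_force: [-0.7, -1.2, 0.3]
finger_gap: 27.4
finger_force: 8.0
```

```bash
python3 -m creep '{"slide":[[1.68,0.15,0.28],[1.8,0.17,0],[1.78,0.16,-0.26],[1.53,0.14,-0.47],[0,0,0]],"turn":[0,0,0,0,0],"claw":[0.2,0.2,0.2,0.2,0.2]}' 8; python3 -m creep '{"slide":[[0.72,0.07,-0.34],[0.72,0.07,-0.34],[0.6,0.05,-0.37],[0.58,0.05,-0.37],[0.6,0.05,-0.5],[0,0,0]],"turn":[0,0,0,0,0,0],"claw":[0.2,0.2,0.2,0.2,0.2,0.2]}' 8
```

```text
clock: 12.7
eef_pos: [583.5, 98.2, 425.1]
eef_rot: [3.141, -0.001, -3.049]
wrist_force: [0.2, 0.7, -2.1]
finger_gap: 27.9
finger_force: 8.0
clock: 13.45
eef_pos: [615.6, 101.1, 406.4]
eef_rot: [3.141, 0.0, -3.049]
wrist_force: [-0.6, 2.5, -2.0]
finger_gap: 28.0
finger_force: 8.0
```

```bash
python3 -m creep '{"slide":[[0,0,0],[0,0,0],[0,0,0],[0,0,1],[-2,-0.2,3],[-5,-0.5,3],[-5,-0.5,3],[0,0,0]],"turn":[0,0,0,0,0,0,0,0],"claw":[0.5,0.6,0.6,0.6,0.6,0.6,0.7,0.7]}' 8; cat > f.py <<'E'
from c import *
import sys
im,d,C=snap('wrist',sys.argv[1])
P=cloud(C,d,np.ones(d.shape,bool)); v,u=np.nonzero(d>0); Q=case(P)
x=im[v,u].astype(int); g=(x.max(1)-x.min(1)<25)&(Q[:,0]>-130)&(Q[:,0]<140)&(abs(Q[:,1])<60)&(Q[:,2]>60)&(Q[:,2]<270)
q=Q[g]; s=q[:,0]*.819+(q[:,2]-77.8)*.5736; o=-q[:,0]*.5736+(q[:,2]-77.8)*.819
h,e=np.histogram(s-30,bins=np.arange(-130,150,10))
for i in np.nonzero(h>30)[0]:
    k=(s-30>=e[i])&(s-30<e[i+1]); print('s-axle',e[i],h[i],'out',np.percentile(o[k],[3,50,97]),'y',np.percentile(q[k][:,1],[3,97]))
E
python3 f.py w4
python3 -c "
import sys;sys.path.insert(0,'.')
from h import *
im,d,C=snap('side','s4')
a=im[150:300,180:380,::-1]; b=cv2.imread('pics/w4.png')
cv2.imwrite('pics/m4.png',np.hstack([cv2.resize(a,(400,300),interpolation=2),cv2.resize(b,(400,300))]))"
```

```text
clock: 14.45
eef_pos: [492.7, 88.8, 510.8]
eef_rot: [3.142, 0.007, -3.049]
wrist_force: [0.6, 0.4, -0.2]
finger_gap: 65.9
finger_force: 0.0
s-axle -10 360 out [ 3.3 33.8 57.5] y [-28.6  30.6]
s-axle 0 912 out [  3.3  33.9 128.7] y [-29.4  31.3]
s-axle 10 1166 out [  3.4 123.8 129.8] y [-28.4  30.4]
s-axle 20 251 out [ 2.8 41.8 85.4] y [-31.7  33.6]
s-axle 30 173 out [ 0.7 38.5 41.9] y [-35.9  33.8]
s-axle 40 199 out [-0.1 33.3 37.2] y [-35.6  35. ]
s-axle 50 351 out [ 0.9 27.1 32.5] y [-32.  34.]
s-axle 60 386 out [ 9.6 25.7 27.9] y [-31.  34.]
s-axle 70 395 out [ 9.1 17.2 23.2] y [-31.  34.]
s-axle 80 125 out [16.8 18.4 19.9] y [-30.2  31.9]
```

View pics/m4.png

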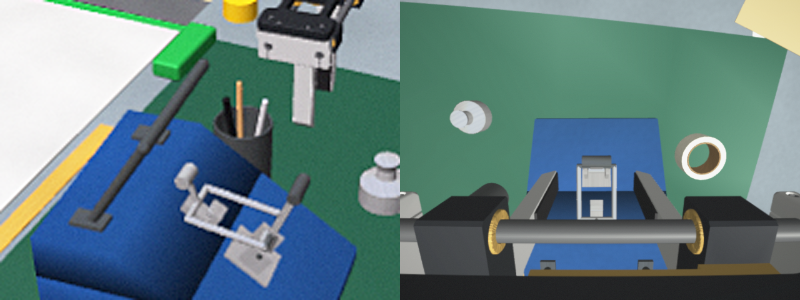

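The loop lies over the keeper with its bar on the floor beyond the lip (about 84–90 mm up-slope of the axle, 14 out), centred. Lever near −0.2. Now grip it again and throw it.

```bash
python3 -m creep '{"slide":[[2.1,0.2,-3],[0,0,-4.5],[0,0,-4.9],[0,0,0],[0,0,0],[0,0,0]],"turn":[0,0,0,0,0,0],"claw":[0.7,0.7,0.6,0.2,0.2,0.2]}' 20
```

```text
clock: 15.3
eef_pos: [516.6, 91.5, 383.9]
eef_rot: [3.14, 0.002, -3.049]
wrist_force: [2.9, 6.0, -8.4]
finger_gap: 39.8
finger_force: 20.0
```

```bash
python3 -m creep '{"slide":[[-0.6,-0.06,-0.26],[-0.59,-0.05,-0.32],[-0.56,-0.05,-0.36],[-0.54,-0.05,-0.38],[-0.5,-0.05,-0.43],[-0.48,-0.04,-0.46],[-0.45,-0.04,-0.5],[-0.41,-0.04,-0.52]],"turn":[0,0,0,0,0,0,0,0],"claw":[0.2,0.2,0.2,0.2,0.2,0.2,0.2,0.2]}' 20; python3 f.py w5
```

```text
clock: 16.3
eef_pos: [475.3, 87.6, 353.1]
eef_rot: [3.14, 0.005, -3.049]
wrist_force: [-1.7, 4.4, 4.8]
finger_gap: 39.9
finger_force: 20.0
s-axle -50 806 out [110.  124.1 126.4] y [-28.7  29.5]
s-axle -40 2967 out [  4.1 125.6 132.6] y [-28.1  28.7]
s-axle -30 2837 out [  4.1 118.9 147.6] y [-29.1  29.9]
s-axle -20 3359 out [ 54.8 150.8 205.1] y [-31.9  31.8]
s-axle -10 9684 out [162.4 209.2 215.1] y [-53.4  52.9]
s-axle 0 9579 out [179.4 209.5 211. ] y [-57.7  57.6]
s-axle 10 2884 out [  3.5 172.2 203.4] y [-28.5  30.2]
s-axle 20 534 out [ 3.7 36.5 40.1] y [-31.4  33.1]
s-axle 30 342 out [-0.1 33.1 36.1] y [-50.1  39.7]
s-axle 40 119 out [-0.7  0.7  1.9] y [-48.9  50.1]
```

```bash
python3 -m creep '{"slide":[[-0.37,-0.03,-0.55],[-0.33,-0.03,-0.57],[-0.29,-0.03,-0.6],[-0.25,-0.02,-0.61],[-0.2,-0.02,-0.63],[-0.16,-0.01,-0.64],[-0.12,-0.01,-0.66],[-0.07,-0.01,-0.66]],"turn":[0,0,0,0,0,0,0,0],"claw":[0.2,0.2,0.2,0.2,0.2,0.2,0.2,0.2]}' 20; python3 f.py w6
```

```text
clock: 17.35
eef_pos: [457.6, 86.0, 303.0]
eef_rot: [3.141, 0.003, -3.049]
wrist_force: [-1.7, 5.0, 4.5]
finger_gap: 39.7
finger_force: 20.0
s-axle -100 31 out [76.3 78.9 80.2] y [-25.6  25.7]
s-axle -90 1561 out [82.1 95.8 97.9] y [-28.7  29.2]
s-axle -80 2808 out [ 85.9  95.9 107.1] y [-28.6  29.2]
s-axle -70 2480 out [ 77.9 107.2 122.2] y [-29.9  30.4]
s-axle -60 5309 out [ 73.  171.6 179.2] y [-39.5  39.9]
s-axle -50 19227 out [176.4 181.5 188.6] y [-55.1  55. ]
s-axle -40 17284 out [ 54.7 181.4 186.5] y [-50.   50.1]
s-axle -30 28362 out [ 47.3 193.2 196.8] y [-46.7  49.3]
s-axle -20 1779 out [ 4.1 38.  45.7] y [-30.7  32. ]
s-axle -10 33 out [ 0.3  4.5 13.8] y [-26.9  41.3]
```

```bash
python3 -m creep '{"slide":[[-0.02,0,-0.66],[0.02,0,-0.66],[0.07,0.01,-0.66],[0.12,0.01,-0.66],[0,0,0]],"turn":[0,0,0,0,0],"claw":[0.2,0.2,0.2,0.2,0.2]}' 30;  python3 -m creep '{"slide":[[0.16,0.02,-0.64],[0.2,0.02,-0.63],[0,0,0]],"turn":[0,0,0],"claw":[0.2,0.2,0.2]}' 30
```

```text
clock: 18.02
eef_pos: [459.7, 86.2, 276.2]
eef_rot: [3.141, 0.003, -3.049]
wrist_force: [-0.5, 5.8, -0.2]
finger_gap: 39.9
finger_force: 30.0
clock: 18.4
eef_pos: [463.4, 86.6, 263.5]
eef_rot: [3.141, 0.003, -3.049]
wrist_force: [0.6, 5.1, 0.1]
finger_gap: 39.4
finger_force: 30.0
```

```bash
python3 -c "
from h import *
im,d,C=snap('side','s7'); im2,d2,C2=snap('scene','c7');w,_,_=snap('wrist','w7')
a=im[190:290,240:340,::-1]; b=im2[200:300,310:410,::-1]
cv2.imwrite('pics/m7.png',np.hstack([cv2.resize(a,(300,300),interpolation=2),cv2.resize(b,(300,300),interpolation=2),cv2.resize(w[:300,170:470,::-1],(200,300))]))"; python3 f.py w8
```

```text
s-axle -110 1187 out [45.1 61.3 63.6] y [-28.5  29.1]
s-axle -100 2763 out [56.1 61.9 68.6] y [-28.3  29.2]
s-axle -90 2378 out [53.4 64.6 83.6] y [-29.6  30.2]
s-axle -80 4051 out [ 51.1  90.2 140.7] y [-37.1  37.4]
s-axle -70 15098 out [101.2 144.9 153.1] y [-53.5  53.5]
s-axle -60 20798 out [111.5 146.5 152.3] y [-53.8  53.8]
s-axle -50 29380 out [ 44.8 157.6 161.3] y [-46.6  49.3]
s-axle -40 1482 out [ 3.3 37.4 42.5] y [-25.8  27.3]
```

View pics/m7.png

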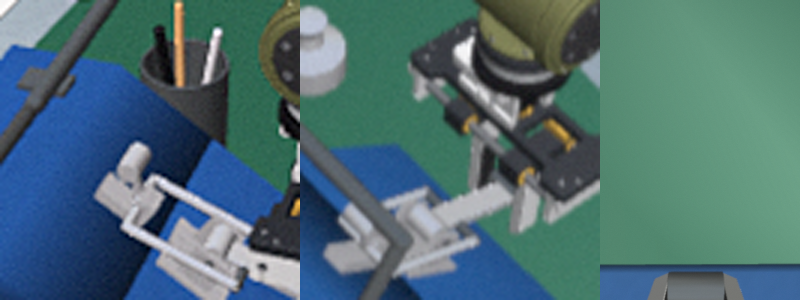

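```bash
python3 - <<'E'
from c import *
im,d,C=snap('side')
ex3=np.array([np.cos(.092),np.sin(.092),0]); ey=np.array([-ex3[1],ex3[0],0]); O3=np.array([542.7,93.65,0])
W=lambda s,o,y: O3+ex3*(s*.819-o*.5736)+ey*y+np.array([0,0,77.8+s*.5736+o*.819])
for uv in [(291.7,250),(283.3,265),(288,257)]:
    best=min(((np.ptp(d[0:1])*0+d[int(uv[1])+j,int(uv[0])+i]),i,j) for i in(-2,-1,0,1,2) for j in(-2,-1,0,1,2) if d[int(uv[1])+j,int(uv[0])+i]>0)
    q=case(to_world(C,np.array([best[0]],float),[(uv[0],uv[1])]))[0]; print(uv,'s-ax',q[0]*.819+(q[2]-77.8)*.5736-30,'o',-q[0]*.5736+(q[2]-77.8)*.819,'y',q[1])
for s in (60,66,70,74): print(s,project(C,np.array([W(30+s,14,30),W(30+s,14,-30),W(30+s,14,0)])).round(1).tolist())
print('keeper lip',project(C,np.array([W(30+76,23,11),W(30+76,23,-11),W(130,10,11)])).round(1).tolist())
r=manip.cut_out('loop_bar','side'); print([(x['score'],x['position']) for x in r[:2]])
big=cv2.resize(im[235:285,260:330,::-1],(700,500),interpolation=cv2.INTER_CUBIC); cv2.imwrite('pics/big7.png',big)
E
```

```text
(291.7, 250) s-ax 61.05550184169698 o 33.98540022719637 y -7.057602580415049
(283.3, 265) s-ax 58.119092448691376 o 21.697108998260873 y 35.117658625362964
(288, 257) s-ax 59.308222568047455 o 28.54896274904732 y 12.761342172228527
60 [[281.7, 264.9], [290.9, 249.1], [286.4, 256.8]]
66 [[279.5, 263.2], [288.9, 247.5], [284.3, 255.2]]
70 [[278.1, 262.1], [287.5, 246.4], [282.9, 254.1]]
74 [[276.7, 261.0], [286.1, 245.3], [281.5, 253.0]]
keeper lip [[281.1, 253.3], [284.6, 247.5], [269.8, 249.8]]
[(0.79, [285.9, 262.0])]
```

View pics/big7.png

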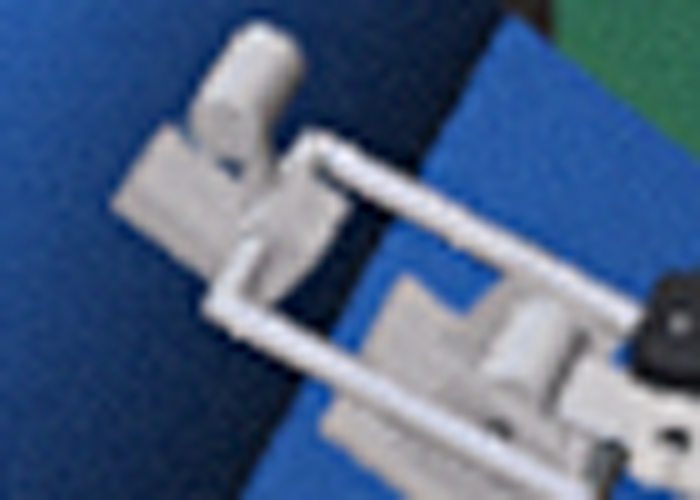

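The picture shows the bar passing behind the keeper's lip (ends at about (281,265) and (291,249), lip between them), so it's hooked. Continue over the toggle.

```bash
python3 -m creep '{"slide":[[0.25,0.02,-0.61],[0.29,0.03,-0.6],[0,0,0]],"turn":[0,0,0],"claw":[0.2,0.2,0.2]}' 30;  python3 -m creep '{"slide":[[0.35,0.03,-0.6],[0.3,0.03,-0.5],[0,0,0]],"turn":[0,0,0],"claw":[0.2,0.2,0.2]}' 30
```

```text
clock: 19.08
eef_pos: [468.9, 87.1, 251.3]
eef_rot: [3.141, 0.003, -3.049]
wrist_force: [1.6, 4.4, -1.7]
finger_gap: 39.5
finger_force: 30.0
clock: 19.45
eef_pos: [475.5, 87.7, 240.4]
eef_rot: [3.141, 0.003, -3.049]
wrist_force: [0.9, 6.1, -0.9]
finger_gap: 39.4
finger_force: 30.0
```

```bash
python3 -m creep '{"slide":[[0.17,0.02,-0.25],[0,0,0]],"turn":[0,0],"claw":[0.2,0.2]}' 30;  python3 -m creep '{"slide":[[0.17,0.02,-0.25],[0,0,0]],"turn":[0,0],"claw":[0.2,0.2]}' 30
```

```text
clock: 19.7
eef_pos: [477.0, 87.9, 238.8]
eef_rot: [3.141, 0.003, -3.049]
wrist_force: [-7.0, 3.8, 12.2]
finger_gap: 39.3
finger_force: 30.0
clock: 19.95
eef_pos: [478.6, 88.1, 237.2]
eef_rot: [3.141, 0.002, -3.049]
wrist_force: [-14.2, 2.2, 29.9]
finger_gap: 39.1
finger_force: 37.4
```

```bash
python3 -m creep '{"slide":[[0,0,0.4],[0,0,0],[0,0,0],[0,0,3],[0,0,5],[0,0,5],[-1,0,5],[0,0,0]],"turn":[0,0,0,0,0,0,0,0],"claw":[0.55,0.65,0.65,0.65,0.65,0.65,0.65,0.65]}' 30; python3 f.py w9; python3 -c "
from h import *
im,d,C=snap('side','s9'); w=cv2.imread('pics/w9.png')
a=im[235:295,255:335,::-1]
cv2.imwrite('pics/m9.png',np.hstack([cv2.resize(a,(400,300),interpolation=2),cv2.resize(w[200:320,230:390],(400,300))]))"
```

```text
clock: 20.95
eef_pos: [467.6, 87.7, 421.4]
eef_rot: [3.142, 0.006, -3.049]
wrist_force: [0.2, 0.7, -1.1]
finger_gap: 61.0
finger_force: 0.0
s-axle -110 289 out [33.7 35.6 37.2] y [-17.5  18.7]
s-axle -100 382 out [28.6 32.9 36.1] y [-17.4  18.6]
s-axle -90 219 out [31.  32.3 33.6] y [-9.5 11.1]
s-axle -80 223 out [31.  32.4 33.6] y [-9.4 11.5]
s-axle -70 231 out [31.1 32.4 33.5] y [-9.3 11.4]
s-axle -60 243 out [31.2 32.3 33.8] y [-9.2 11.3]
s-axle -50 236 out [31.2 32.4 33.7] y [-9.1 11.2]
s-axle -40 663 out [ 3.7 32.1 33.6] y [-29.   30.2]
s-axle -30 718 out [ 3.5 31.4 34.4] y [-30.3  32. ]
s-axle -20 944 out [  4.4  34.5 174.8] y [-35.7  37.6]
s-axle -10 1751 out [  4.7 161.9 188.9] y [-39.  41.]
s-axle 0 2368 out [  3.4 181.  203.5] y [-39.2  41.4]
s-axle 10 779 out [  3.3 190.6 205.6] y [-35.6  37.2]
s-axle 20 42 out [191.1 195.8 198.3] y [-29.7  31.6]
s-axle 40 249 out [-0.1 20.3 27.4] y [-52.7  53.2]
s-axle 50 843 out [ 1.9 19.9 27.6] y [-30.9  33.1]
s-axle 60 470 out [ 0.1 25.5 35. ] y [-27.4  29.4]
s-axle 70 373 out [ 9.4 46.8 51.3] y [-11.2  13.1]
s-axle 80 100 out [-1.1  0.5  2.2] y [-56.6  56.9]
```

View pics/m9.png

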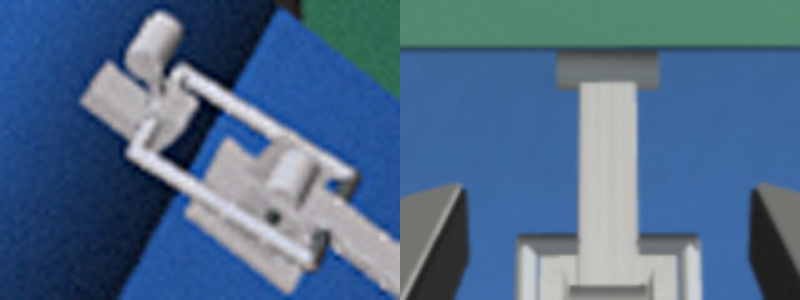

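Lever lies flat home; bar passes behind the lip. I've used my picture views, so I'll check the keeper's spring deflection numerically: same pose as w4, compare the keeper's front edge.

```bash
python3 -m creep '{"slide":[[2.5,0.1,4.5],[0,0,4.5],[0,0,0],[0,0,0]],"turn":[0,0,0,0],"claw":[0.7,0.7,0.7,0.7]}'; python3 - <<'E'
from c import *
im,d,C=snap('wrist','w10')
P=cloud(C,d,np.ones(d.shape,bool)); v,u=np.nonzero(d>0); Q=case(P)
s=Q[:,0]*.819+(Q[:,2]-77.8)*.5736-30; o=-Q[:,0]*.5736+(Q[:,2]-77.8)*.819
print('keeper pts (|y|<9): s,out by row')
for lo in range(40,110,3):
    k=(abs(Q[:,1]-1)<9)&(s>lo)&(s<=lo+3)&(o<60)
    if k.any(): print(lo,k.sum(),np.percentile(o[k],[5,50,95]).round(1), 'rows',v[k].min(),v[k].max())
a=cv2.imread('pics/w4.png').astype(int); b=im[:,:,::-1].astype(int)
for n,x in (('w4',a),('w10',b)):
    col=x[225:360,380-70:316].mean(1).round().astype(int) if 0 else x[260:350,390//1-80:318].mean(1).astype(int)
    print(n,[tuple(c) for c in col[::3]])
print(manip.read_state()['clock'])
E
```

```text
clock: 21.55
eef_pos: [493.1, 88.7, 505.8]
eef_rot: [-3.142, -0.003, -3.049]
wrist_force: [0.2, -0.5, -0.6]
finger_gap: 65.7
finger_force: 0.0
keeper pts (|y|<9): s,out by row
40 43 [-0.5  0.9  2.2] rows 319 321
46 34 [25.5 26.6 27.7] rows 322 323
49 51 [25.2 26.3 27.5] rows 324 326
52 51 [25.3 26.5 27.4] rows 327 329
55 49 [25.  26.2 27.4] rows 330 332
58 46 [25.2 26.4 27.8] rows 332 335
61 49 [25.  26.6 27.3] rows 335 338
64 61 [ 9.4 25.4 31.9] rows 338 342
67 29 [10.1 33.3 35.6] rows 341 343
70 22 [36.5 45.8 46.7] rows 343 344
73 54 [48.1 50.2 51.8] rows 345 347
76 54 [51.1 52.3 53.7] rows 348 350
w4 [(np.int64(122), np.int64(117), np.int64(110)), (np.int64(119), np.int64(117), np.int64(110)), (np.int64(103), np.int64(104), np.int64(101)), (np.int64(148), np.int64(150), np.int64(149)), (np.int64(213), np.int64(207), np.int64(200)), (np.int64(191), np.int64(194), np.int64(193)), (np.int64(190), np.int64(194), np.int64(194)), (np.int64(191), np.int64(194), np.int64(193)), (np.int64(191), np.int64(194), np.int64(193)), (np.int64(191), np.int64(194), np.int64(194)), (np.int64(191), np
[... 1609 characters left out ...]
(190)), (np.int64(176), np.int64(112), np.int64(67)), (np.int64(177), np.int64(110), np.int64(63)), (np.int64(88), np.int64(58), np.int64(36)), (np.int64(65), np.int64(46), np.int64(30)), (np.int64(68), np.int64(47), np.int64(31)), (np.int64(74), np.int64(51), np.int64(33)), (np.int64(187), np.int64(190), np.int64(188)), (np.int64(192), np.int64(195), np.int64(194)), (np.int64(191), np.int64(194), np.int64(193)), (np.int64(198), np.int64(201), np.int64(200)), (np.int64(193), np.int64(197), np.int64(195)), (np.int64(129), np.int64(131), np.int64(130)), (np.int64(115), np.int64(117), np.int64(117)), (np.int64(97), np.int64(98), np.int64(98)), (np.int64(117), np.int64(120), np.int64(119))]
21.6
```

```bash
python3 -c "
from cell import manip
print(manip.sign_off())"
```

```text
the job is handed in; nothing more can be done
None
```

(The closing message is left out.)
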